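# Gauge a tag board against a flip stop

### The arm

A 6-joint arm with a two-finger parallel gripper is mounted at the origin on the work surface. World frame = base frame: x ahead of the robot, y to its left, z up, the work surface at z = 0. Lengths are in mm, angles in rad, forces in N, time in s.
With the tool pointing down it reaches from about 300 to 775 mm from the base axis. Payload 14.6 kg.
Tool frame: the origin (TCP) lies between the finger pads; the fingertips stand 19 mm ahead of it and the grasp point (between the pads) is the TCP; z points along the fingers, y is the line along which they close (so a half turn about z gives the same grasp; the last joint's range is limited). The gripper opens to 94 mm and grips with 3 to 60 N. Pads are 16 mm wide; open, the fingers measure 119 mm over their backs; the gripper's body (75 mm by 177 mm) begins 78 mm behind the grasp point.
Start: joints at [1.135, 0.3, 1.521, -0, 1.321, -0.067], TCP at [198.27, 513.009, 224.446] pointing down, gripper open.
Joint ranges: [-3.03, 3.03], [-0.79, 2.21], [0.23, 2.52], [-1.04, 4.18], [0, 3.07], [-2.55, 2.55]. Speed limits (rad/s): [2.22, 2.22, 2.57, 3.14, 3.14, 3.14].

### API

Orientations are given as [roll, pitch, yaw] about the fixed x, y, z axes, in that order (R = Rz(yaw) Ry(pitch) Rx(roll)).
In Python, from cell import monitor, imaging, job, find_in, trace gives the robot as it stands. The module is installed in compiled form; this text tells all that it offers.
- The arm moves only by the tool arm_command, never from a script. Its argument "steps" is a list of rows, each a list of 5 numbers: the opening, from 0 (shut) to 1 (fully open), then the shift along the tool's x, y, z in mm, then the turn about the tool's z in degrees. In form: [[gripper, dx, dy, dz, turn], ...]. A call has 1 to 20 rows; each row is the pose to reach, as a shift and turn from the pose commanded when the call began, along the tool's axes at that moment; what a row does not reach only later rows make up. A row lasts 1/8 s, in which the tool goes at most 62.5 mm and 10.7 degrees, less where a joint would pass 70% of its speed; a pose out of reach is approached as far as the arm can. A call with a gripper value outside its range is refused whole. The fingers move at their own pace and stop on an object; "force" is the grip in N (left out, the last holds). Time passes only in rows, so rows that repeat a pose let the fingers close. It gives the time, the measured TCP pose, the force, the opening and the grip force at its end, in the units of the state.
- monitor.read_state(): the state, without advancing time (a new reading comes with each control period).
- imaging.camera(name): name is "scene" or "top" or "wrist"; returns a dict with "img" (480x640x3 uint8, red, green, blue), "mtx" (3x3 intrinsics, pixels), "view" (4x4, takes a point from world to camera coordinates). Camera axes: x right, y down, z forward; pixel columns grow to the right and rows downward; lengths in mm; the calibration is good to about 2 mm. A picture is of the moment at which its call begins. There is no depth.
- job.sign_off(): hands the job in; it is judged then, once.
Trained networks look in a picture, given as the dict that the camera call returned (one of the last four; its "shot" number tells which), for a name from the list of things; names that differ only in an ending like _2 or _b are one class to them, and where a whole thing is asked for, a point or a joint stands for the part that bears it (a point fixed in the world has none). Each returns a list of dicts, best first, with "p" (0 to 1); they miss things now and then, are a little off and sometimes report something else, mostly with a low value. They report only what shows in the picture. A call takes as long as a camera call. They do not tell look-alikes from the thing itself.
- find_in(picture, target): "rect" ([centre column, centre row, width, height] in pixels, round what is visible of it).
- trace(picture, target): "region" (480x640 bool, what is visible of it) and "rect" ([centre column, centre row, width, height] in pixels, round what is visible of it).
The state is a dict: "clock": time; "joints": joint angles; "qd": joint speeds; "effort": joint torques, N m; "eef_pos": TCP position; "eef_rot": TCP orientation; "wrist_force": force on the tool from outside, world axes, zero at the start; "moment": the same for the moment, N m; "finger_gap": finger opening in mm; "finger_force": force on a finger pad.
Only numpy, scipy, OpenCV 4.12 (cv2) and the standard library are available. Lean on these libraries where they do the work, as an engineer would, in place of code of your own. Each camera call takes 0.05 s, during which the arm holds its last target. There are 200 camera calls.

### The job

Set the green board for drilling in the jig: first flip the red stop fully down onto the fence, then slide the board flush along the fence up to the brass pad on the stop and hold it pressed there lightly, with a few newtons (about five), for about a second. Then flip the stop up out of the way again without disturbing the gauged board, which is to be moved only while the stop is down. Be gentle: the stop's clamp slips along the fence if it is shoved, and it must keep its place, as must the mug, calculator and stapler.

Things in the scene. Friction and masses are not known exactly. Their poses are not given: they have to be found in the camera images.
- jig: drilling jig fixed to the desk. Origin on the desk under the bed; x points squarely at the fence, y along it, z up. Aluminium bed x -85 to 65, y -160 to 160 mm, top at z 10. Blue fence x 30 to 50 mm, top at z 45; guiding face at x = 30, looking to -x. A dark drill-bush arm overhangs the bed at x 0 to 34, y 18 to 42, z 31 to 41 mm; the board passes under it.
- carriage: dark clamp block behind the fence carrying the stop's hinge, set at jig y 70 to 130 mm. Origin on the hinge axis (jig x 65, z 52 mm), in the plane of the -y side of the stop's nose; axes as the jig's. Spans x -11 to 38, y -20 to 36 mm, up to z 9. Its clamp slips along the fence at about 12 N; it must not shift by more than 2.5 mm.
- flip (a joint): angle of the flip stop about its hinge (parallel to jig y), rad: 0 = fully down, arm level across the fence top, nose before the fence; grows as it lifts; 1.57 upright; ends at 1.85. A stiff hinge (0.09 N m) holds it where it is left. Arm: red bar, carriage y 0 to 16 mm, 10 mm thick, 110 mm long from the axis.
- tab (a point): grip point on the free end of the stop arm, mid width and thickness, 96 mm from the axis; the 16 mm wide tab can be pinched across (along jig y) and pivots between the fingers. Steel nose under the arm 39 to 87 mm from the axis, to jig z 13 when down. From its -y side a brass gauge pad (30 mm wide, at jig x 2) sticks out 2 to 8 mm: its setting is not measured, find it by feel.
- board: green plastic tag board, 60 (x) x 150 (y) x 15 mm, about 0.16 kg, loose on the jig's bed, roughly parallel to the fence, some 12 to 30 mm from it, and short of the stop on its -y side. Origin: centre of its underside; y along its length towards the stop.
- board_end (a point): centre of the board's +y end face, the end that must meet the stop's brass pad.
- mug: white mug, 76 mm across, 90 mm tall, bystander; origin at the centre of its foot
- calculator: grey desk calculator 140 x 85 x 17 mm, bystander; origin under its centre
- stapler: red and black stapler 130 x 34 x 44 mm, bystander; origin under its centre
Things that resemble listed ones, but are neither listed nor needed, are in the scene too. There is more than one size of the board; the one meant has the size given above.

How it is judged (in metres and radians):
On the way, in this order (a step that is already met when the one before it is completed fails the run):
1. the stop is flipped fully down (within 0.05 rad) (value of joint flip below 0.05 rad), for 0.2 s.
2. with the stop down, the board lies flush along the fence (2 mm, 0.03 rad) and is held pressed against the stop with 2 to 9 N for 0.5 s (value of joint flip below 0.06 rad and contact force between board and carriage between 2 and 9 N and x of board in the frame of jig above -0.002 m and angle between the y axis of board and the y axis of jig, either way round below 0.03 rad and y of board_end in the frame of carriage between -0.01 and 0 m), for 0.5 s.
At the end, for the whole second after the job is handed in: the stop is up (above 1.3 rad); the board lies at rest on the bed where it was gauged, flush with the fence within 2 mm and 0.03 rad, its end within the pad's range (0 to 10 mm short of the nose) (value of joint flip above 1.3 rad and x of board in the frame of jig above -0.002 m and z of board in the frame of jig below 0.012 m and angle between the y axis of board and the y axis of jig, either way round below 0.03 rad and linear speed of board below 0.01 m/s and y of board_end in the frame of carriage between -0.01 and 0 m); the robot touches nothing.
It fails at once if the stop's carriage is shifted along the fence by more than 2.5 mm (distance of carriage from where it was at the start of the episode above 0.0025 m).
It fails at once if the board is moved (faster than 20 mm/s) while the stop is not down (value of joint flip above 0.2 rad and linear speed of board above 0.02 m/s).
It fails at once if a bystander is moved by more than 15 mm (distance of any of mug, calculator, stapler from where it was at the start of the episode above 0.015 m).
It also fails if it takes over 72 s, if anything falls off the work surface, if the arm or the gripper's body presses on something with over 40 N, if the wrist force passes 120 N, or if a joint passes its speed limit or range.

## Working session

There is one attempt and no reset: what is moved stays moved. The work goes in short steps, Python scripts to look and compute and a tool call to move; the robot and the scene stay as the last step left them, time stands still between calls to the robot, and variables do not carry over. Pictures are saved under pics/ and viewed, at most 12 in all, crops included, and the job is handed in when it is done.

Besides the shell and the picture viewer there is one more tool, called as name(argument=value, ...) on one line, values as JSON. arm_command: Moves the arm, as the interface text tells. Its arguments: {"type":"object","properties":{"steps":{"type":"array","items":{"type":"array","items":{"type":"number"}}},"force":{"type":"number"}},"required":["steps"]}

```bash
mkdir -p pics
cat > h.py <<'E'
import numpy as np, cv2
from cell import monitor, imaging, job, find_in, trace
def snap(n,f=None):
    p=imaging.camera(n)
    if f: cv2.imwrite('pics/'+f,p['img'][:,:,::-1])
    return p
def ray(p,uv):
    V=np.array(p['view']);R=V[:3,:3];t=V[:3,3]
    d=R.T@np.linalg.inv(p['mtx'])@np.array([uv[0],uv[1],1.]);return -R.T@t,d
def onz(p,uv,z):
    c,d=ray(p,uv);return c+d*(z-c[2])/d[2]
def proj(p,X):
    V=np.array(p['view']);x=(V[:3,:3]@np.atleast_2d(X).T).T+V[:3,3];q=(np.array(p['mtx'])@x.T).T;return q[:,:2]/q[:,2:]
E
python3 - <<'E'
from h import *
a=snap('top','top.png');b=snap('scene','scene.png')
cv2.imwrite('pics/both.png',cv2.resize(np.vstack([a['img'],b['img']])[:,:,::-1],(450,600)))
for t in ['board','jig','carriage','flip','tab','mug','calculator','stapler']:
  for n,p in (('top',a),('scene',b)):
    print(t,n,[(np.round(r['rect']).tolist(),round(r['p'],2)) for r in find_in(p,t)])
print(monitor.read_state())
E
```

```text
board top [([320.0, 216.0, 61.0, 30.0], 0.87), ([382.0, 304.0, 61.0, 85.0], 0.69)]
board scene [([308.0, 275.0, 72.0, 45.0], 0.97), ([284.0, 184.0, 34.0, 72.0], 0.74)]
jig top [([302.0, 204.0, 126.0, 74.0], 0.87)]
jig scene [([326.0, 292.0, 162.0, 118.0], 0.7), ([371.0, 311.0, 29.0, 44.0], 0.65)]
carriage top [([258.0, 178.0, 21.0, 26.0], 0.95)]
carriage scene [([366.0, 318.0, 40.0, 62.0], 0.7), ([502.0, 345.0, 54.0, 60.0], 0.48)]
flip top [([255.0, 183.0, 19.0, 19.0], 0.6)]
flip scene [([372.0, 308.0, 26.0, 46.0], 0.93)]
tab top [([254.0, 181.0, 14.0, 18.0], 0.67)]
tab scene [([371.0, 310.0, 26.0, 48.0], 0.6)]
mug top [([152.0, 204.0, 38.0, 46.0], 0.86)]
mug scene [([502.0, 345.0, 48.0, 59.0], 0.67)]
calculator top [([460.0, 189.0, 47.0, 52.0], 0.68)]
calculator scene [([144.0, 254.0, 52.0, 51.0], 0.91), ([369.0, 309.0, 28.0, 44.0], 0.54)]
stapler top [([154.0, 270.0, 31.0, 54.0], 0.83)]
stapler scene [([511.0, 282.0, 30.0, 63.0], 0.97)]
{'clock': 0.9, 'joints': array([ 1.13539035e+00,  2.99886826e-01,  1.52097346e+00, -2.14563386e-05,
        1.32067934e+00, -6.66201758e-02]), 'qd': array([-0.00274299, -0.00036719, -0.00084234,  0.00094111, -0.00127307,
       -0.00081015]), 'effort': array([ 6.72378865e-04, -5.31652701e+01, -3.52919483e+01,  7.09163630e-02,
        2.11994152e-02, -2.06094512e-06]), 'eef_pos': array([198.28614764, 513.01946732, 224.46404882]), 'eef_rot': array([3.14154113e+00, 2.42729060e-05, 2.77281216e+00]), 'wrist_force': array([ 0.1066283 , -0.73766052, -0.22755248]), 'moment': array([-0.02535801,  0.01611688, -0.03290287]), 'finger_force': 0.0, 'finger_gap': 93.9490179618436}
```

View pics/top.png

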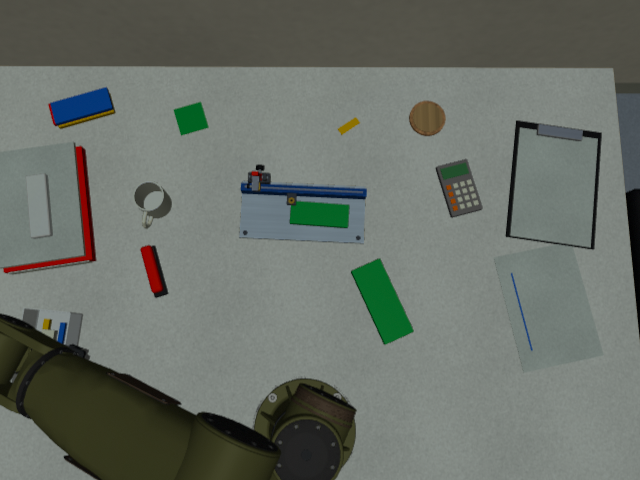

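View pics/scene.png

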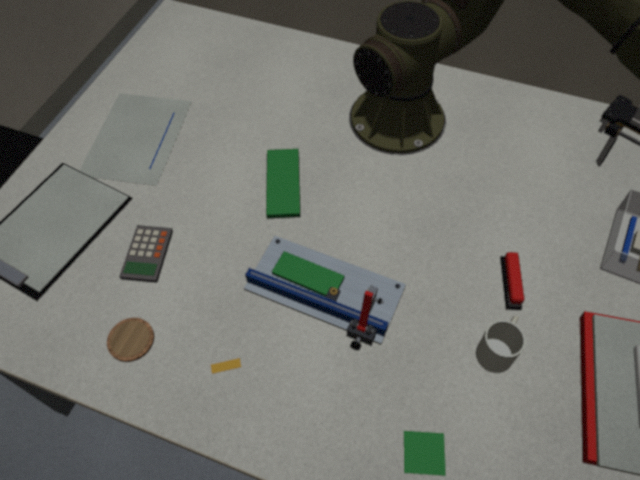

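The candidates for the board are green shapes in the top view. One is on the jig bed at (320,216), about 60x24 px, i.e. 150x60 mm. The others are a larger loose board at (382,304) and a green square at (190,118). I choose (320,216), since it lies on the bed and matches the size. The stop is up, at (257,180). Next I check that choice in a close crop and fit the jig.

Run:
```python
from h import *
a=snap('top')
c=a['img'][160:260,225:385]
cv2.imwrite('pics/crop.png',cv2.resize(c[:,:,::-1],None,fx=5,fy=5,interpolation=cv2.INTER_CUBIC))
hsv=cv2.cvtColor(a['img'],cv2.COLOR_RGB2HSV)
def blob(lo,hi):
    m=cv2.inRange(hsv,lo,hi);m[:160]=0;m[260:]=0;m[:,:225]=0;m[:,385:]=0
    n,l,s,_=cv2.connectedComponentsWithStats(m);k=1+np.argmax(s[1:,4]);return np.argwhere(l==k)[:,::-1].astype(np.float32)
for nm,lo,hi,z in(('fence',(105,120,40),(125,255,255),45),('board',(50,120,40),(80,255,255),25)):
    q=blob(lo,hi); w=np.array([onz(a,u,z)[:2] for u in q],np.float32)
    r=cv2.minAreaRect(w);print(nm,len(q),r,np.round(cv2.boxPoints(r)).tolist())
print(a['mtx'],a['view'])
print(onz(a,(258,178),60),onz(a,(244,233),10),onz(a,(358,238),10))
```

```text
fence 658 ((587.716064453125, -23.7144775390625), (268.5680236816406, 26.32565689086914), 86.700927734375) [[567.0, -157.0], [593.0, -159.0], [609.0, 110.0], [582.0, 111.0]]
board 1323 ((532.6774291992188, -39.263572692871094), (148.66282653808594, 60.12096405029297), 85.64320373535156) [[497.0, -111.0], [557.0, -116.0], [568.0, 33.0], [508.0, 37.0]]
[[572.39303466   0.         309.33080199]
 [  0.         572.39303466 244.8712712 ]
 [  0.           0.           1.        ]] [[-5.01125745e-03 -9.99841549e-01  1.70811297e-02 -1.19579440e+01]
 [-9.86943326e-01  2.19520864e-03 -1.61052948e-01  4.50755777e+02]
 [ 1.60989932e-01 -1.76651847e-02 -9.86797944e-01  1.39913391e+03]
 [ 0.00000000e+00  0.00000000e+00  0.00000000e+00  1.00000000e+00]]
[617.31865711 114.88320867  60.        ] [486.20971086 152.99174223  10.        ] [ 472.63141793 -138.98197132   10.        ]
```

View pics/crop.png

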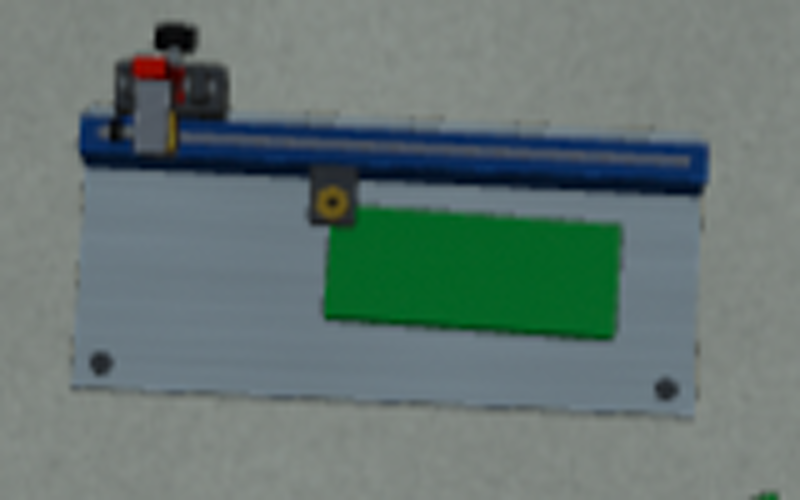

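The crop confirms it: the 150x60 green board lies on the bed with its +y end just past the drill bush. The stop is upright at the left end, with the brass pad on its -y side. I move the wrist camera over it.

arm_command(steps=[[1,-50,-30,-30,-4],[1,-100,-60,-60,-8],[1,-150,-90,-100,-12],[1,-200,-120,-106,-16],[1,-250,-150,-106,-17.8],[1,-300,-180,-106,-17.8],[1,-350,-210,-106,-17.8],[1,-400,-240,-106,-17.8],[1,-449,-269,-106,-17.8],[1,-449,-269,-106,-17.8],[1,-449,-269,-106,-17.8],[1,-449,-269,-106,-17.8]])

```text
clock: 2.45
eef_pos: [519.6, 101.2, 330.7]
eef_rot: [3.141, 0.0, 3.085]
wrist_force: [-0.4, -0.7, -0.3]
finger_gap: 94.0
finger_force: 0.0
```

Run:
```python
from h import *
a=snap('wrist','w1.png');s=monitor.read_state()
print(s['clock'],s['eef_pos'],s['eef_rot'],s['joints'],s['wrist_force'])
print(np.round(a['view'],4).tolist(),a['mtx'].tolist() if hasattr(a['mtx'],'tolist') else a['mtx'])
for t in ['board','carriage','flip','jig']: print(t,[(np.round(r['rect']).tolist(),round(r['p'],2)) for r in find_in(a,t)])
```

```text
2.5 [519.62914827 101.19596927 330.75473173] [3.14141264e+00 4.56097373e-04 3.08496181e+00] [ 1.23102326e-01  1.94568035e-01  1.40780129e+00  9.56229453e-05
  1.53874240e+00 -1.39106624e+00] [ 0.09126381  0.45887022 -0.45376847]
[[0.057, 0.9984, -0.0002, -128.9732], [0.9631, -0.0549, 0.2637, -549.6335], [0.2632, -0.0153, -0.9646, 358.5181], [0.0, 0.0, 0.0, 1.0]] [[372.92768678704226, 0.0, 321.62061085009816], [0.0, 372.92768678704226, 241.12695100354333], [0.0, 0.0, 1.0]]
board [([69.0, 70.0, 134.0, 133.0], 0.97), ([214.0, 221.0, 125.0, 56.0], 0.79)]
carriage []
flip [([346.0, 288.0, 31.0, 52.0], 0.69)]
jig [([245.0, 239.0, 248.0, 150.0], 0.75), ([213.0, 222.0, 123.0, 50.0], 0.23)]
```

View pics/w1.png

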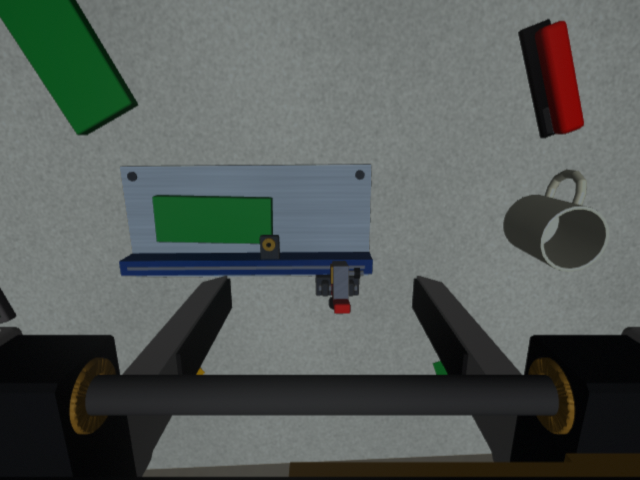

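The wrist view shows the bed corners at about (121,165) and (371,164), the board at (213,220), and the stop at (341,285) with its red tip at (342,309). Now the jig fit, with an overlay on a zoomed crop.

```bash
cat > fit.py <<'E'
from h import *
from scipy.optimize import least_squares
def J2W(q,P):
    P=np.atleast_2d(P).astype(float);c,s=np.cos(q[2]),np.sin(q[2])
    return np.c_[q[0]+c*P[:,0]-s*P[:,1],q[1]+s*P[:,0]+c*P[:,1],P[:,2]]
def W2J(q,P):
    P=np.atleast_2d(P);c,s=np.cos(q[2]),np.sin(q[2]);d=P[:,:2]-q[:2]
    return np.c_[c*d[:,0]+s*d[:,1],-s*d[:,0]+c*d[:,1],P[:,2]]
E
python3 - <<'E'
from fit import *
a=snap('wrist');img=a['img']
hsv=cv2.cvtColor(img,cv2.COLOR_RGB2HSV)
def big(lo,hi):
    m=cv2.inRange(hsv,lo,hi);m[:150]=0;m[300:]=0;m[:,:100]=0;m[:,390:]=0
    n,l,s,_=cv2.connectedComponentsWithStats(m);k=1+np.argmax(s[1:,4]);return (l==k).astype(np.uint8)
f=big((105,120,30),(125,255,255));g=big((50,120,30),(80,255,255))
ys,xs=np.nonzero(f);print('fence cols',xs.min(),xs.max())
back=[(c,ys[xs==c].max()+.5) for c in list(range(135,310,5))]   # back top edge
gy=cv2.cvtColor(img,cv2.COLOR_RGB2GRAY).astype(float)
# bed front edge: strongest gradient in rows 155..175
fr=[]
for c in list(range(150,345,5)):
    d=np.abs(np.diff(gy[155:175,c]));fr.append((c,155+np.argmax(d)+.5))
def res(q):
    r=[]
    for pts,P in((back,[[50,-160,45],[50,160,45]]),(fr,[[-85,-160,10],[-85,160,10]])):
        A,B=proj(a,J2W(q,P));n=np.array([A[1]-B[1],B[0]-A[0]]);n/=np.hypot(*n)
        r+=list((np.array(pts)-A)@n)
    e=proj(a,J2W(q,[[50,-160,45],[50,160,45]]))
    return np.r_[r,3*(e[0,0]-(xs.min()-.5)),3*(e[1,0]-(xs.max()+.5))]
o=least_squares(res,[546,3,-.057],loss='soft_l1',x_scale=[1,1,.01]);q=o.x
print('jig',q,'rms',np.sqrt(np.mean(res(q)**2)),res(q)[-2:])
np.save('jig.npy',q)
w=np.array([onz(a,u,25)[:2] for u in np.argwhere(g)[:,::-1]],np.float32)
wj=W2J(q,np.c_[w,np.full(len(w),25)])[:,:2].astype(np.float32);r=cv2.minAreaRect(wj);print('board in jig',r,np.round(cv2.boxPoints(r),1).tolist())
pts=[]
v=cv2.resize(img[150:320,100:400],None,fx=2.6,fy=2.6,interpolation=cv2.INTER_CUBIC)[:,:,::-1].copy()
def dr(P,col):
    for A,B in zip(P[:-1],P[1:]):
        u=(proj(a,J2W(q,[A,B]))-[100,150]+.5)*2.6;cv2.line(v,tuple(int(t) for t in u[0]),tuple(int(t) for t in u[1]),col,1)
dr([[-85,-160,10],[-85,160,10],[65,160,10],[65,-160,10],[-85,-160,10]],(0,0,255))
dr([[30,-160,45],[30,160,45],[50,160,45],[50,-160,45],[30,-160,45]],(0,255,255))
for yc in(90,100):
    dr([[54,yc-20,61],[103,yc-20,61],[103,yc+36,61],[54,yc+36,61],[54,yc-20,61]],(255,0,255) if yc==90 else (255,255,0))
cv2.imwrite('pics/ov.png',v)
E
```

```text
fence cols 120 372
jig [ 5.51762081e+02  5.77542981e-01 -5.10554694e-02] rms 0.5688077898652492 [ 1.50967015 -1.49590681]
board in jig ((-16.668659210205078, -41.402687072753906), (149.50076293945312, 59.78205871582031), 89.10367584228516) [[-47.70000076293945, -115.69999694824219], [12.0, -116.5999984741211], [14.399999618530273, 32.900001525878906], [-45.400001525878906, 33.79999923706055]]
```

View pics/ov.png

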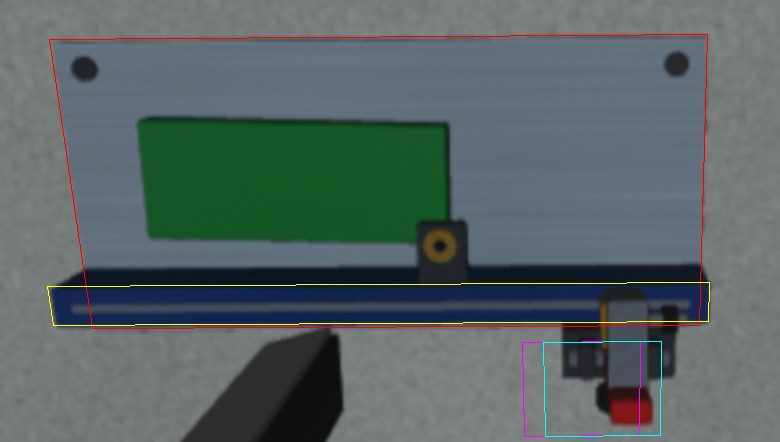

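Run:
```python
from fit import *
a=snap('wrist');q=np.load('jig.npy');img=a['img']
hsv=cv2.cvtColor(img,cv2.COLOR_RGB2HSV)
m=cv2.inRange(hsv,(0,150,60),(8,255,255))|cv2.inRange(hsv,(172,150,60),(180,255,255));m[:270]=0;m[330:]=0;m[:,:310]=0;m[:,380:]=0
ys,xs=np.nonzero(m);print('red',xs.min(),xs.max(),ys.min(),ys.max())
for th in (1.4,1.5,1.57,1.65,1.75,1.85):
    c,s=np.cos(th),np.sin(th)
    # end face corners, arm top/bottom side, yc=108
    P=[[65-r*c+n*s*1.0,108+y,52+r*s+n*c] for r in(110,) for n in(-5,5) for y in(0,16)]
    print(th,np.round(proj(a,J2W(q,P)),1).tolist())
B=lambda u,z:np.round(W2J(q,onz(a,u,z))[0],1)
for z in (50,55,61): print(z,B((316,285),z),B((359.6,285),z))
```

```text
red 332 350 284 312
1.4 [[334.0, 306.1], [350.6, 306.0], [334.0, 316.2], [350.5, 316.1]]
1.5 [[334.0, 317.2], [350.5, 317.1], [334.0, 326.9], [350.5, 326.8]]
1.57 [[334.0, 324.7], [350.5, 324.6], [334.0, 333.9], [350.3, 333.8]]
1.65 [[334.0, 332.9], [350.4, 332.8], [334.0, 341.5], [350.2, 341.5]]
1.75 [[334.0, 342.4], [350.1, 342.3], [333.9, 350.2], [349.9, 350.1]]
1.85 [[333.9, 351.0], [349.8, 350.9], [333.8, 357.9], [349.5, 357.8]]
50 [63.6 88.7 50. ] [ 64.  143.9  50. ]
55 [61.6 88.8 55. ] [ 62.  143.4  55. ]
61 [59.2 89.  61. ] [ 59.6 142.7  61. ]
```

arm_command(force=5, steps=[[1,-40,9,20,-0.3],[1,-83,18,50,-0.3],[1,-83,18,90,-0.3],[0.7,-83,18,130,-0.3],[0.6,-83,18,165,-0.3],[0.5,-83,18,184,-0.3],[0.5,-83,18,184,-0.3],[0.5,-83,18,184,-0.3]])

```text
clock: 3.8
eef_pos: [604.6, 113.5, 148.0]
eef_rot: [3.141, 0.002, 3.089]
wrist_force: [0.0, 0.0, 0.1]
finger_gap: 48.4
finger_force: 0.0
```

Run:
```python
from fit import *
a=snap('wrist','w2.png');q=np.load('jig.npy');s=monitor.read_state()
print(s['eef_pos'],s['eef_rot'],W2J(q,s['eef_pos']),s['finger_gap'],s['wrist_force'])
```

```text
[604.66580783 113.49419726 148.09124939] [3.14114865e+00 2.40187367e-03 3.08874261e+00] [[ 47.07228258 115.46936986 148.09124939]] 47.346469753569366 [-1.20050822 -0.45590918  0.04227268]
```

View pics/w2.png

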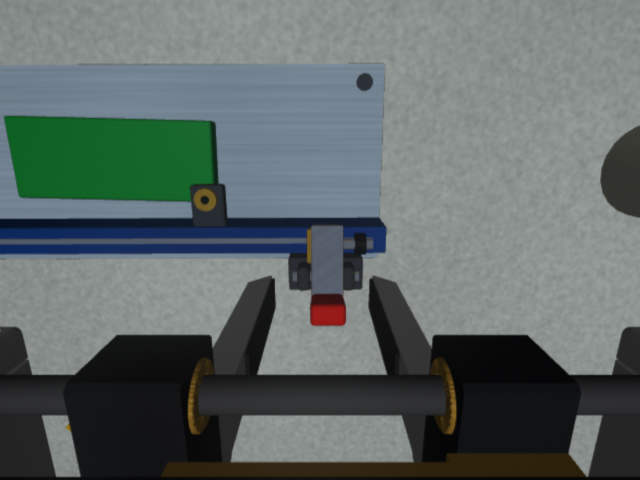

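Fingers straddle the tab: red tip at cols 310–346, rows 293–325. The fingers are centred at col 322, so the tab sits about 2.5 mm to +y.

Run:
```python
from fit import *
a=snap('wrist');q=np.load('jig.npy')
for th in (1.25,1.3,1.35,1.4,1.45,1.5):
    c,s=np.cos(th),np.sin(th)
    P=[[65-110*c+n*s,110+y,52+110*s+n*c] for n in(-5,5) for y in(0,16)]
    print(th,np.round(proj(a,J2W(q,P)),1).tolist(), 65-96*c,52+96*s)
```

```text
1.25 [[312.7, 272.1], [349.4, 272.0], [312.7, 295.2], [349.6, 295.1]] 34.729053210054204 143.10252345813626
1.3 [[312.7, 284.8], [349.5, 284.7], [312.8, 307.8], [349.6, 307.7]] 39.320112452039616 144.50158580005052
1.35 [[312.7, 297.5], [349.6, 297.4], [312.8, 320.3], [349.5, 320.2]] 43.97535803906801 145.66944235135927
1.4 [[312.8, 310.1], [349.6, 310.0], [312.9, 332.4], [349.4, 332.4]] 48.68315428157686 146.60317407889218
1.45 [[312.8, 322.5], [349.5, 322.4], [312.9, 344.3], [349.3, 344.2]] 53.4317341407328 147.30044713960848
1.5 [[312.9, 334.6], [349.4, 334.6], [313.0, 355.7], [349.1, 355.6]] 58.20922863990052 147.75951871398922
```

arm_command(force=4, steps=[[0.5,1.7,1.5,2,0],[0.4,1.7,1.5,2,0],[0.3,1.7,1.5,2,0],[0.2,1.7,1.5,2,0],[0.1,1.7,1.5,2,0],[0.1,1.7,1.5,2,0],[0.1,1.7,1.5,2,0],[0.1,1.7,1.5,2,0]])

```text
clock: 4.9
eef_pos: [602.5, 116.0, 144.5]
eef_rot: [3.14, 0.0, 3.089]
wrist_force: [1.2, 7.3, -1.3]
finger_gap: 15.8
finger_force: 4.0
```

Run:
```python
from fit import *
q=np.load('jig.npy');s=monitor.read_state()
print(s['clock'],s['eef_rot'],W2J(q,s['eef_pos']),s['finger_gap'],s['finger_force'],s['wrist_force'])
th0=1.365
for th in np.linspace(th0,-.01,14): print(round(th,2),'dx %.1f dz %.1f'%(96*np.cos(th)-96*np.cos(th0),96*np.sin(th0)-96*np.sin(th)))
```

```text
4.9 [3.13998602e+00 3.08765761e-04 3.08921751e+00] [[ 44.73198687 117.85799357 144.49032701]] 15.803261438548489 3.9983538491651416 [ 1.20853306  7.29622554 -1.34048709]
1.36 dx 0.0 dz 0.0
1.26 dx 9.8 dz 2.6
1.15 dx 19.3 dz 6.2
1.05 dx 28.3 dz 10.8
0.94 dx 36.9 dz 16.3
0.84 dx 44.7 dz 22.7
0.73 dx 51.9 dz 29.9
0.62 dx 58.3 dz 37.8
0.52 dx 63.7 dz 46.4
0.41 dx 68.3 dz 55.4
0.31 dx 71.9 dz 64.9
0.2 dx 74.4 dz 74.8
0.1 dx 75.9 dz 84.8
-0.01 dx 76.4 dz 94.9
```

arm_command(steps=[[0.1,0,0.5,0,0],[0.1,0,1.0,0,0],[0.1,0,1.0,0,0]])

```text
clock: 5.28
eef_pos: [602.5, 116.1, 144.5]
eef_rot: [3.141, 0.0, 3.089]
wrist_force: [-0.1, 3.4, 1.1]
finger_gap: 15.8
finger_force: 4.0
```

arm_command(steps=[[0.1,0,0.8,0,0],[0.1,5,0.8,1.2,0],[0.1,10,0.8,2.6,0],[0.1,19,0.8,6.2,0],[0.1,28,0.8,10.8,0],[0.1,37,0.8,16.3,0],[0.1,44.7,0.8,22.7,0],[0.1,52,0.8,30,0],[0.1,58,0.8,38,0],[0.1,63.7,0.8,46.4,0],[0.1,68.3,0.8,55.4,0]])

```text
clock: 6.65
eef_pos: [533.4, 120.0, 88.6]
eef_rot: [-3.141, -0.001, 3.089]
wrist_force: [-0.0, -6.8, 1.5]
finger_gap: 16.0
finger_force: 4.0
```

Run:
```python
from fit import *
q=np.load('jig.npy');s=monitor.read_state();e=W2J(q,s['eef_pos'])[0]
print(e,s['finger_gap'],s['wrist_force'],'th',np.arctan2(e[2]-52,65-e[0]),np.hypot(e[2]-52,65-e[0]))
```

```text
[-24.45148048 118.33589864  88.59215472] 16.009854109764632 [-0.02229472 -6.83808305  1.50109777] th 0.38830308199813474 96.64653717242315
```

arm_command(steps=[[0.1,2,-0.7,6,0],[0.1,3.8,-1.2,12,0],[0.1,5.2,-1.2,18,0],[0.1,6.2,-1.2,24,0],[0.1,6.9,-1.2,30,0],[0.1,7.1,-1.2,34,0],[0.1,7.1,-1.2,37,0],[0.1,7.1,-1.2,37,0]])

```text
clock: 7.65
eef_pos: [526.9, 119.8, 51.5]
eef_rot: [3.141, -0.001, 3.089]
wrist_force: [-1.4, 5.5, -2.2]
finger_gap: 16.1
finger_force: 4.0
```

Run:
```python
from fit import *
q=np.load('jig.npy');s=monitor.read_state();e=W2J(q,s['eef_pos'])[0]
print(e,s['finger_gap'],s['wrist_force'],'th',np.arctan2(e[2]-52,65-e[0]),np.hypot(e[2]-52,65-e[0]))
```

```text
[-30.89349396 117.7997569   51.50321121] 16.10463527560013 [-1.40640614  5.49542102 -2.16750579] th -0.005180584474407269 95.89478078846841
```

arm_command(steps=[[0.1,0,0.4,1,0],[0.1,0,0.6,2,0],[0.1,0,0.6,2,0],[0.1,0,0.6,2,0]])

```text
clock: 8.15
eef_pos: [527.0, 120.0, 49.8]
eef_rot: [-3.141, -0.001, 3.089]
wrist_force: [-3.3, 0.0, -1.5]
finger_gap: 16.0
finger_force: 4.0
```

arm_command(steps=[[0.3,0,0,0,0],[0.4,0,0,0,0],[0.4,0,0,0,0],[0.4,0,0,-30,0],[0.4,0,0,-60,0],[0.4,10,-20,-100,0],[0.3,20,-40,-120,0],[0.3,20,-40,-120,0]])

```text
clock: 9.15
eef_pos: [505.5, 80.7, 171.5]
eef_rot: [3.141, 0.003, 3.087]
wrist_force: [0.2, -0.4, 0.0]
finger_gap: 28.4
finger_force: 0.0
```

Run:
```python
from fit import *
a=snap('wrist');q=np.load('jig.npy');s=monitor.read_state()
print(W2J(q,s['eef_pos']),s['wrist_force'],s['clock'])
v=a['img'][:,:,::-1].copy()
def dr(P,col):
    for A,B in zip(P[:-1],P[1:]):
        u=proj(a,J2W(q,[A,B]))+.5;cv2.line(v,tuple(int(t) for t in u[0]),tuple(int(t) for t in u[1]),col,1)
yc=110
dr([[65,yc,57],[-45,yc,57],[-45,yc+16,57],[65,yc+16,57]],(255,255,0))
c,S=np.cos(.05),np.sin(.05)
dr([[-45,yc,47],[-45,yc+16,47]],(255,0,255))
dr([[65-110*c+5*S,yc,57+110*S],[65-110*c+5*S,yc+16,57+110*S]],(255,255,255))
dr([[30,-160,45],[30,160,45],[50,160,45],[50,-160,45]],(0,255,255))
cv2.imwrite('pics/w3.png',v)
```

```text
[[-50.4938017   78.1346685  170.24639991]] [-0.52432657  0.00724936 -0.81986735] 9.2
```

View pics/w3.png

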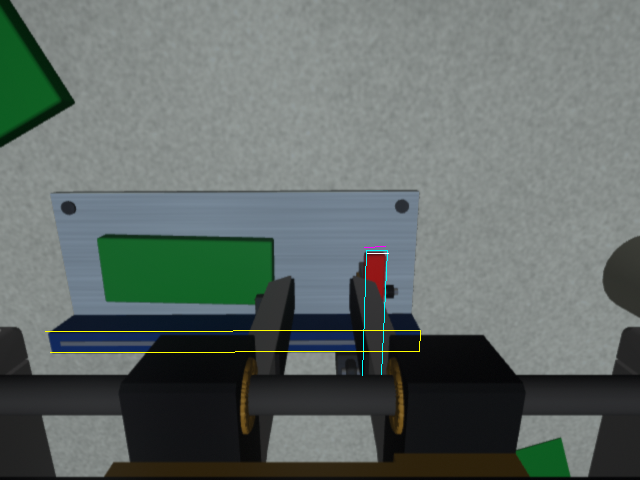

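arm_command(steps=[[0,-10,20,20,0],[0,-20,39,50,0],[0,-22,39,75,0],[0,-22,39,86,0],[0,-22,39,88,0],[0,-22,39,90,0],[0,-22,39,92,0],[0,-22,39,93,0]])

```text
clock: 10.2
eef_pos: [529.3, 119.0, 77.4]
eef_rot: [3.141, 0.001, 3.089]
wrist_force: [-0.6, 0.2, 0.2]
finger_gap: 0.7
finger_force: 0.1
```

arm_command(steps=[[0,0,0,1,0],[0,0,0,1.5,0],[0,0,0,1.5,0]])

```text
clock: 10.58
eef_pos: [529.3, 119.1, 76.0]
eef_rot: [3.142, 0.0, 3.089]
wrist_force: [-2.1, 0.3, 6.0]
finger_gap: 0.6
finger_force: 2.7
```

The stop is down: the fingertip met it at the level height, and it took 6 N. Next, the board's -x side.

arm_command(steps=[[0,0,0,-20,0],[0,10,-40,-25,0],[0,20,-80,-25,0],[0,38,-120,-10,0],[0,38,-158,10,0],[0,38,-158,30,0],[0,38,-158,42,0],[0,38,-158,44,0],[0,38,-158,44,0]])

```text
clock: 11.7
eef_pos: [483.1, -36.4, 32.0]
eef_rot: [-3.142, 0.0, 3.089]
wrist_force: [0.0, -0.5, 0.1]
finger_gap: 0.5
finger_force: 0.0
```

```bash
cat > st.py <<'E'
from fit import *
q=np.load('jig.npy');s=monitor.read_state()
print(s['clock'],'jig',np.round(W2J(q,s['eef_pos'])[0],2),'F',np.round(W2J([0,0,q[2]],s['wrist_force'])[0],1))
E
python3 st.py
```

```text
11.7 jig [-66.69 -40.41  31.96] F [ 0.1 -0.5  0.1]
```

arm_command(steps=[[0,-6,0,0,0],[0,-9,0,0,0],[0,-12,0,0,0],[0,-14,0,0,0],[0,-16,0,0,0],[0,-18,0,0,0],[0,-20,0,0,0],[0,-22,0,0,0],[0,-24,0,0,0],[0,-25,0,0,0],[0,-26,0,0,0],[0,-27,0,0,0],[0,-27,0,0,0]])

```text
clock: 13.32
eef_pos: [509.9, -38.2, 31.6]
eef_rot: [-3.142, 0.0, 3.089]
wrist_force: [0.2, -0.5, 0.0]
finger_gap: 0.5
finger_force: 0.0
```

arm_command(steps=[[0,-0.6,0,0,0],[0,-1.2,0,0,0],[0,-1.8,0,0,0],[0,-1.8,0,0,0]])

```text
clock: 13.82
eef_pos: [511.7, -38.3, 31.6]
eef_rot: [-3.142, 0.0, 3.089]
wrist_force: [-1.7, -0.2, 0.2]
finger_gap: 0.7
finger_force: 0.4
```

```bash
python3 st.py
```

```text
13.825 jig [-38.06 -40.84  31.57] F [-1.7 -0.3  0.2]
```

arm_command(steps=[[0,-0.5,0,0,0],[0,-1,0,0,0],[0,-1,0,0,0]])

```text
clock: 14.2
eef_pos: [512.3, -38.3, 31.5]
eef_rot: [-3.142, -0.001, 3.089]
wrist_force: [-4.3, -0.9, 3.1]
finger_gap: 0.2
finger_force: 2.5
```

```bash
python3 st.py
```

```text
14.2 jig [-37.47 -40.87  31.47] F [-4.3 -1.2  3.1]
```

arm_command(steps=[[0,4,0,0,0],[0,10,0,-1,0],[0,12,-35,-1,0],[0,12,-70,-1,0],[0,10,-104,-1,0],[0,-10,-104,-1,0],[0,-40,-104,-1,0],[0,-40,-104,-1,0],[0,-40,-104,-1,0]])

```text
clock: 15.32
eef_pos: [546.3, -144.0, 32.3]
eef_rot: [3.141, -0.001, 3.089]
wrist_force: [-0.5, 0.2, 0.1]
finger_gap: 0.8
finger_force: 0.0
```

```bash
python3 st.py
python3 - <<'E'
from fit import *
a=snap('wrist');q=np.load('jig.npy')
hsv=cv2.cvtColor(a['img'],cv2.COLOR_RGB2HSV);m=cv2.inRange(hsv,(50,120,30),(80,255,255))
b=proj(a,J2W(q,[[0,-41,25]]))[0];print('expected px',b)
n,l,s,c=cv2.connectedComponentsWithStats(m)
print([(list(map(int,s[i])),np.round(c[i])) for i in range(1,n) if s[i,4]>100])
cv2.imwrite('pics/w4.png',a['img'][:,:,::-1])
E
```

```text
15.325 jig [   1.93 -144.72   32.32] F [-0.6  0.2  0.1]
expected px [538.43816038 299.69763888]
[([180, 0, 81, 34, 1514], array([214.,  11.])), ([378, 237, 262, 119, 29164], array([511., 293.]))]
```

View pics/w4.png

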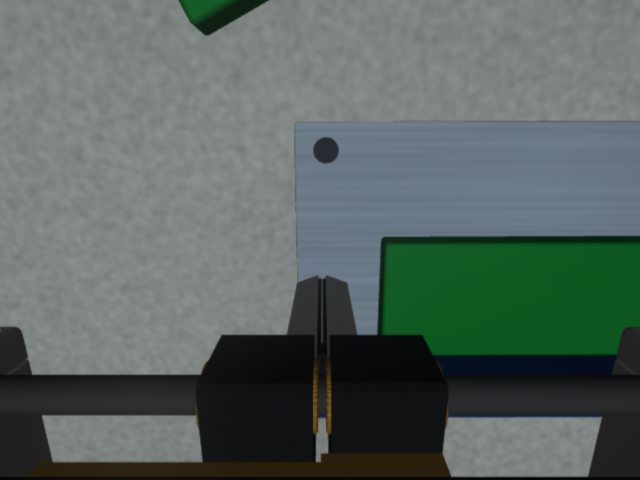

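The board lies flush (its front edge is parallel to the fence) and the finger is about 16 mm short of its -y end. I slide it toward the pad.

arm_command(steps=[[0,0,6,0,0],[0,0,11,0,0],[0,0,14,0,0],[0,0,17,0,0],[0,0,20,0,0],[0,0,24,0,0],[0,0,28,0,0],[0,0,32,0,0],[0,0,36,0,0],[0,0,40,0,0],[0,0,44,0,0],[0,0,48,0,0],[0,0,52,0,0],[0,0,56,0,0],[0,0,60,0,0],[0,0,64,0,0],[0,0,68,0,0],[0,0,71,0,0],[0,0,74,0,0],[0,0,74,0,0]])

```text
clock: 17.88
eef_pos: [551.1, -70.0, 32.6]
eef_rot: [3.141, 0.0, 3.089]
wrist_force: [-0.5, -0.2, 0.6]
finger_gap: 0.5
finger_force: 0.0
```

```bash
python3 st.py
python3 - <<'E'
from fit import *
a=snap('wrist');q=np.load('jig.npy')
cv2.imwrite('pics/w5.png',a['img'][:,:,::-1])
E
```

```text
17.875 jig [  2.89 -70.57  32.55] F [-0.5 -0.2  0.6]
```

View pics/w5.png

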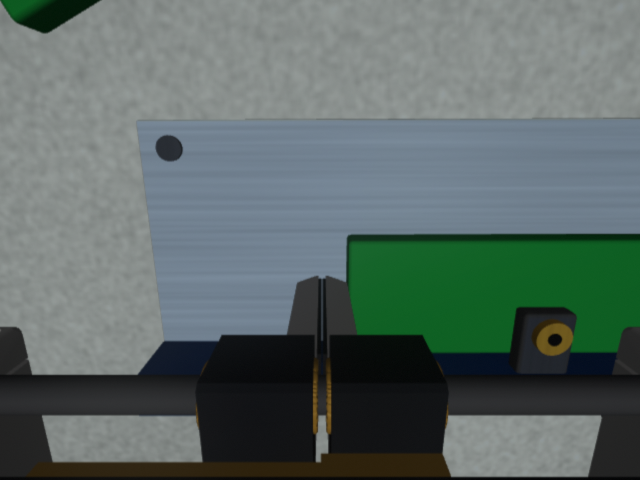

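Board is parallel to the fence. I creep forward and watch the force.

arm_command(steps=[[0,0,1.5,0,0],[0,0,3,0,0],[0,0,4,0,0],[0,0,5,0,0],[0,0,6,0,0],[0,0,6.5,0,0],[0,0,7,0,0],[0,0,7,0,0]])

```text
clock: 18.92
eef_pos: [551.3, -63.3, 32.5]
eef_rot: [3.142, 0.0, 3.089]
wrist_force: [-0.3, -0.8, -0.4]
finger_gap: 0.5
finger_force: 0.5
```

arm_command(steps=[[0,0,0.5,0,0],[0,0,1,0,0],[0,0,1,0,0]])

```text
clock: 19.3
eef_pos: [551.3, -62.3, 32.5]
eef_rot: [3.142, -0.0, 3.089]
wrist_force: [-0.5, -1.2, 0.7]
finger_gap: 0.3
finger_force: 0.5
```

arm_command(steps=[[0,0,0.5,0,0],[0,0,1,0,0],[0,0,1,0,0]])

```text
clock: 19.68
eef_pos: [551.4, -61.3, 32.5]
eef_rot: [3.142, -0.0, 3.089]
wrist_force: [0.4, -0.3, 0.5]
finger_gap: 0.3
finger_force: 0.5
```

arm_command(steps=[[0,0,0.5,0,0],[0,0,1,0,0],[0,0,1,0,0]])

```text
clock: 20.05
eef_pos: [551.4, -60.3, 32.5]
eef_rot: [3.142, -0.0, 3.089]
wrist_force: [0.2, -0.1, 0.9]
finger_gap: 0.3
finger_force: 0.4
```

arm_command(steps=[[0,0,0.5,0,0],[0,0,0.8,0,0],[0,0,0.8,0,0]])

```text
clock: 20.42
eef_pos: [551.5, -59.6, 32.6]
eef_rot: [3.142, 0.0, 3.089]
wrist_force: [-0.9, -1.6, 0.1]
finger_gap: 0.6
finger_force: 0.5
```

arm_command(steps=[[0,0,0.4,0,0],[0,0,0.7,0,0],[0,0,0.7,0,0]])

```text
clock: 20.8
eef_pos: [551.5, -58.9, 32.5]
eef_rot: [3.142, -0.0, 3.089]
wrist_force: [-0.4, -0.5, -0.1]
finger_gap: 0.3
finger_force: 0.5
```

arm_command(steps=[[0,0,0.4,0,0],[0,0,0.8,0,0],[0,0,0.8,0,0]])

```text
clock: 21.18
eef_pos: [551.6, -58.1, 32.5]
eef_rot: [3.142, 0.0, 3.089]
wrist_force: [-0.3, -1.6, 1.1]
finger_gap: 0.5
finger_force: 0.4
```

arm_command(steps=[[0,0,0.4,0,0],[0,0,0.8,0,0],[0,0,0.8,0,0]])

```text
clock: 21.55
eef_pos: [551.6, -57.2, 32.5]
eef_rot: [3.142, -0.0, 3.089]
wrist_force: [-0.1, -1.4, 0.9]
finger_gap: 0.6
finger_force: 0.4
```

arm_command(steps=[[0,0,0.4,0,0],[0,0,0.8,0,0],[0,0,0.8,0,0]])

```text
clock: 21.92
eef_pos: [551.7, -56.4, 32.5]
eef_rot: [3.142, -0.0, 3.089]
wrist_force: [-0.7, -0.2, -0.9]
finger_gap: 0.4
finger_force: 0.4
```

arm_command(steps=[[0,0,0.4,0,0],[0,0,0.7,0,0],[0,0,0.7,0,0]])

```text
clock: 22.3
eef_pos: [551.7, -55.7, 32.5]
eef_rot: [3.142, 0.0, 3.089]
wrist_force: [-0.6, -0.8, 0.3]
finger_gap: 0.4
finger_force: 0.4
```

arm_command(steps=[[0,0,0.4,0,0],[0,0,0.7,0,0],[0,0,0.7,0,0]])

```text
clock: 22.68
eef_pos: [551.7, -55.0, 32.5]
eef_rot: [3.142, -0.0, 3.089]
wrist_force: [-0.5, -0.5, 0.4]
finger_gap: 0.3
finger_force: 0.4
```

arm_command(steps=[[0,0,0.4,0,0],[0,0,0.7,0,0],[0,0,0.7,0,0]])

```text
clock: 23.05
eef_pos: [551.8, -54.3, 32.6]
eef_rot: [3.142, -0.0, 3.089]
wrist_force: [0.3, -0.1, 0.0]
finger_gap: 0.6
finger_force: 0.4
```

```bash
python3 st.py
python3 - <<'E'
from fit import *
a=snap('wrist');b=snap('top')
v=cv2.resize(b['img'][160:250,235:375],(790,508),interpolation=cv2.INTER_CUBIC)
cv2.imwrite('pics/w6.png',a['img'][200:400,330:,::-1])
cv2.imwrite('pics/t6.png',v[:,:,::-1])
q=np.load('jig.npy')
hsv=cv2.cvtColor(a['img'],cv2.COLOR_RGB2HSV);m=cv2.inRange(hsv,(50,120,30),(80,255,255));m[:200]=0
ys,xs=np.nonzero(m);k=(ys>250)&(ys<330);print('rear edge jig y',W2J(q,onz(a,(xs[k].min(),280),25)))
E
```

```text
23.05 jig [  2.8  -54.84  32.55] F [ 0.3 -0.1  0. ]
rear edge jig y [[ -9.40079059 -44.2837958   25.        ]]
```

arm_command(steps=[[0,0,0.4,0,0],[0,0,0.7,0,0],[0,0,0.7,0,0]])

```text
clock: 23.52
eef_pos: [551.8, -54.0, 32.6]
eef_rot: [-3.141, 0.0, 3.089]
wrist_force: [-0.9, -4.9, -0.3]
finger_gap: 0.6
finger_force: 2.5
```

arm_command(steps=[[0,0,0.4,0,0],[0,0,0.7,0,0],[0,0,0.7,0,0]])

```text
clock: 23.9
eef_pos: [551.8, -53.8, 32.6]
eef_rot: [-3.14, 0.0, 3.089]
wrist_force: [-0.3, -10.0, -0.2]
finger_gap: 0.3
finger_force: 4.6
```

arm_command(steps=[[0,0,0.4,0,0],[0,0,0.7,0,0],[0,0,0.7,0,0]])

```text
clock: 24.28
eef_pos: [551.8, -53.5, 32.6]
eef_rot: [-3.14, 0.0, 3.089]
wrist_force: [-1.8, -12.2, -0.9]
finger_gap: 0.5
finger_force: 6.3
```

Contact came within that batch and the force overshot to about 12 N. I ease back at once.

arm_command(steps=[[0,0,-1.2,0,0],[0,0,-1.2,0,0]])

```text
clock: 24.52
eef_pos: [551.8, -53.8, 32.6]
eef_rot: [-3.141, 0.0, 3.089]
wrist_force: [-0.8, -6.6, 0.1]
finger_gap: 0.8
finger_force: 3.2
```

arm_command(steps=[[0,0,-0.2,0,0],[0,0,-0.2,0,0],[0,0,-0.2,0,0],[0,0,-0.2,0,0],[0,0,-0.2,0,0],[0,0,-0.2,0,0],[0,0,-0.2,0,0],[0,0,-0.2,0,0],[0,0,-0.2,0,0],[0,0,-0.2,0,0],[0,0,-0.2,0,0],[0,0,-0.2,0,0]])

```text
clock: 26.02
eef_pos: [551.8, -53.9, 32.6]
eef_rot: [-3.141, 0.0, 3.089]
wrist_force: [0.2, -6.1, -0.3]
finger_gap: 0.2
finger_force: 2.8
```

```bash
python3 st.py
python3 - <<'E'
from fit import *
b=snap('top');q=np.load('jig.npy')
hsv=cv2.cvtColor(b['img'],cv2.COLOR_RGB2HSV);m=cv2.inRange(hsv,(50,120,40),(80,255,255));m[:160]=0;m[260:]=0;m[:,:225]=0;m[:,345:]=0
w=W2J(q,np.array([onz(b,u,25) for u in np.argwhere(m)[:,::-1]]))[:,:2].astype(np.float32)
r=cv2.minAreaRect(w);print(r)
v=cv2.resize(b['img'][160:250,235:375],(790,508),interpolation=cv2.INTER_CUBIC);cv2.imwrite('pics/t7.png',v[:,:,::-1])
E
```

```text
26.025 jig [  2.82 -54.37  32.56] F [ 0.5 -6.1 -0.3]
((-0.14380836486816406, 64.18828582763672), (86.36000061035156, 61.97732162475586), 89.94432067871094)
```

View pics/t7.png

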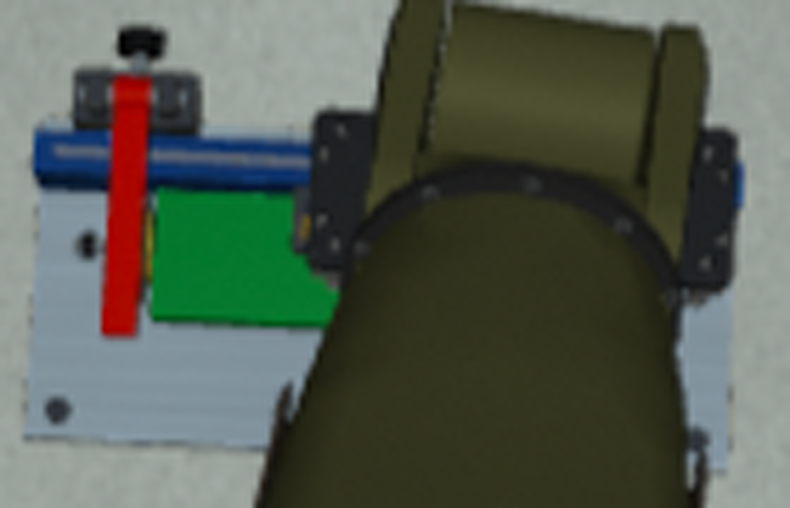

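The board lies flush against the brass pad (x≈0, angle≈0) and was held at about 6 N for 1.5 s. Now I retreat gently and go above the tab.

arm_command(force=3, steps=[[0,0,-0.8,0,0],[0,0,-2,0,0],[0,0,-6,0,0],[0,0,-14,0,0],[0,0,-14,-40,0],[0.2,10,20,-80,0],[0.4,20,70,-80,0],[0.4,33,120,-80,0],[0.4,33,171,-80,0],[0.4,33,171,-80,0],[0.4,33,171,-60,0],[0.4,33,171,-60,0]])

```text
clock: 27.58
eef_pos: [527.4, 117.7, 91.5]
eef_rot: [-3.141, -0.002, 3.088]
wrist_force: [0.2, -0.1, 0.4]
finger_gap: 37.8
finger_force: 0.0
```

```bash
python3 st.py
```

```text
27.575 jig [-30.35 115.74  91.52] F [ 0.2 -0.1  0.4]
```

arm_command(steps=[[0.4,0.4,2.6,15,0],[0.4,0.4,2.6,30,0],[0.4,0.4,2.6,39.5,0],[0.4,0.4,2.6,39.5,0],[0.3,0.4,2.6,39.5,0]])

```text
clock: 28.2
eef_pos: [527.8, 121.4, 53.4]
eef_rot: [3.142, 0.0, 3.089]
wrist_force: [0.1, 0.1, -0.0]
finger_gap: 30.7
finger_force: 0.0
```

```bash
python3 st.py
```

```text
28.2 jig [-30.06 119.49  53.35] F [ 0.1  0.1 -0. ]
```

arm_command(steps=[[0.3,0.7,-0.8,1,0],[0.3,0.7,-0.8,1,0],[0.3,0.7,-0.8,1,0],[0.22,0.7,-0.8,1,0],[0.22,0.7,-0.8,1,0]])

```text
clock: 28.82
eef_pos: [526.9, 120.7, 52.1]
eef_rot: [-3.142, 0.0, 3.089]
wrist_force: [0.2, 0.4, -0.7]
finger_gap: 20.9
finger_force: 0.0
```

```bash
python3 st.py
```

```text
28.825 jig [-30.98 118.69  52.05] F [ 0.2  0.5 -0.7]
```

arm_command(steps=[[0.19,0,0,0,0],[0.17,0,0,0,0],[0.1,0,0,0,0],[0.1,0,0,0,0],[0.1,0,0,0,0]])

```text
clock: 29.45
eef_pos: [526.9, 120.4, 52.0]
eef_rot: [-3.141, -0.0, 3.089]
wrist_force: [-0.6, -5.4, 0.4]
finger_gap: 15.9
finger_force: 3.0
```

```bash
python3 st.py
```

```text
29.45 jig [-30.96 118.38  52.03] F [-0.4 -5.4  0.4]
```

arm_command(force=5, steps=[[0.1,0,-0.5,0,0],[0.1,0,-0.5,0,0],[0.1,0,-0.5,-2.4,0],[0.1,-0.1,-0.5,-4.8,0],[0.1,-0.5,-0.5,-9.6,0],[0.1,-1.1,-0.5,-14.3,0],[0.1,-1.9,-0.5,-19.1,0],[0.1,-3,-0.5,-23.8,0],[0.1,-4.3,-0.5,-28.4,0]])

```text
clock: 30.58
eef_pos: [531.2, 120.0, 80.8]
eef_rot: [3.142, -0.0, 3.089]
wrist_force: [-0.7, -1.1, -2.6]
finger_gap: 16.2
finger_force: 5.0
```

```bash
python3 st.py
```

```text
30.575 jig [-26.63 118.2   80.76] F [-0.6 -1.1 -2.6]
```

arm_command(steps=[[0.1,-3.3,0,-9,0],[0.1,-7.5,0,-17.6,0],[0.1,-12.5,0,-25.8,0],[0.1,-18.3,0,-33.4,0],[0.1,-24.8,0,-40.5,0],[0.1,-32,0,-46.8,0],[0.1,-39.8,0,-52.4,0],[0.1,-48.2,0,-57.2,0]])

```text
clock: 31.58
eef_pos: [579.8, 117.5, 138.0]
eef_rot: [3.141, -0.0, 3.089]
wrist_force: [-2.3, 1.6, -0.9]
finger_gap: 15.8
finger_force: 5.0
```

```bash
python3 st.py
```

```text
31.575 jig [ 22.06 118.17 138.  ] F [-2.4  1.5 -0.9]
```

arm_command(steps=[[0.1,-8.7,0.3,-3.9,0],[0.1,-17.8,0.3,-6.9,0],[0.1,-27.2,0.3,-9,0],[0.1,-36.7,0.3,-10.2,0],[0.1,-46.3,0.3,-10.4,0],[0.1,-46.3,0.3,-10.4,0]])

```text
clock: 32.33
eef_pos: [626.5, 115.2, 148.1]
eef_rot: [3.141, 0.001, 3.088]
wrist_force: [1.0, 0.7, 3.2]
finger_gap: 16.0
finger_force: 5.0
```

```bash
python3 st.py
```

```text
32.325 jig [ 68.75 118.28 148.14] F [0.9 0.7 3.2]
```

Upright at about 1.6 rad. I release and rise straight up clear.

arm_command(steps=[[0.2,0,0,0,0],[0.3,0,0,0,0],[0.4,0,0,0,0],[0.5,0,0,0,0],[0.5,0,0,0,0],[0.5,0,0,-20,0],[0.5,0,0,-45,0],[0.5,20,0,-75,0],[0.5,60,0,-110,0],[0.5,110,0,-130,0],[0.5,110,0,-130,0],[0.5,110,0,-130,0]])

```text
clock: 33.83
eef_pos: [516.0, 121.0, 277.9]
eef_rot: [-3.142, 0.0, 3.089]
wrist_force: [0.6, -0.3, -0.1]
finger_gap: 46.8
finger_force: 0.0
```

```bash
python3 st.py
python3 - <<'E'
from fit import *
a=snap('wrist','w9.png');q=np.load('jig.npy')
hsv=cv2.cvtColor(a['img'],cv2.COLOR_RGB2HSV);m=cv2.inRange(hsv,(50,120,30),(80,255,255))
n,l,s,c=cv2.connectedComponentsWithStats(m)
u=proj(a,J2W(q,[[-10,20,25]]))[0].astype(int);k=l[u[1],u[0]];print(u,k)
w=W2J(q,np.array([onz(a,p,25) for p in np.argwhere(l==k)[:,::-1]]))[:,:2].astype(np.float32);print(cv2.minAreaRect(w))
E
```

```text
33.825 jig [-41.82 118.48 277.93] F [ 0.6 -0.2 -0.1]
[237 238] 34
((-0.15314483642578125, 31.44463348388672), (148.50546264648438, 59.949745178222656), 89.88514709472656)
```

View pics/w9.png

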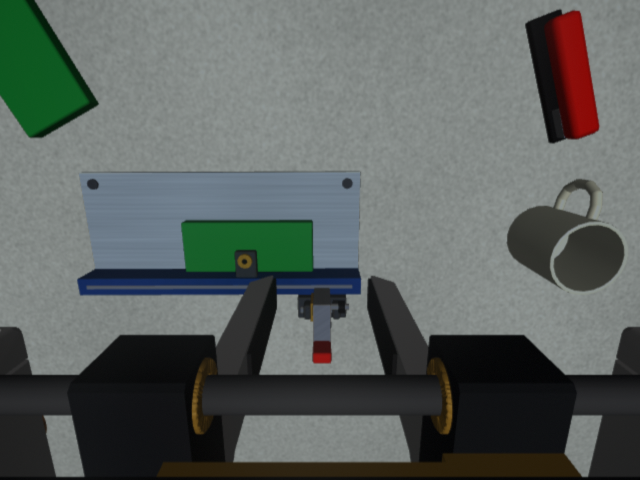

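The board is flush at (247,246), x≈-0.15 mm and angle≈0.002 rad. The stop is upright at (321,330) and nothing is touched, so I hand in.

```bash
python3 -c "
from cell import job
print(job.sign_off())"
```

```text
the job is handed in; nothing more can be done
None
```

The job is handed in, with no verdict returned: the board was gauged flush against the brass pad and held at about 6 N for 1.5 s, and the stop is back up; while feeling for the pad, force briefly reached about 12 N, around the clamp's slip limit, and I saw no more than about 0.5 mm of movement.

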